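# Lean the sanded panel in the free drying bay

## Robot

A 6-joint arm with a two-finger parallel gripper is mounted at the origin on the work surface. World frame = base frame: x ahead of the robot, y to its left, z up, the work surface at z = 0. Lengths are in m, angles in degrees, forces in N, time in s.
With the tool pointing down it reaches from about 0.4 to 0.825 m from the base axis. Payload 7 kg.
Tool frame: the origin (TCP) lies midway between the tips of the shut fingers; the grasp point (between the pads) lies 19 mm behind it; z points along the fingers, y is the line along which they close (so a half turn about z gives the same grasp; the last joint's range is limited). The gripper opens to 88 mm and grips with 3 to 60 N. Pads are 19 mm wide; open, the fingers measure 130 mm over their backs; the gripper's body (78 mm by 193 mm) begins 47 mm behind the grasp point.
Start: joints at [-57.004, 20.546, 0.682, 0, -70.136, -16.507], TCP at [0.192, -0.647, 0.227] pointing down, gripper open.
Joint ranges: [-176.03, 176.03], [-82.01, 121.73], [-58.28, 71.71], [-173.87, 95.51], [-174.79, -0.11], [-173.66, 173.66]. Speed limits (degrees/s): [136.94, 136.94, 172.46, 180, 180, 180].

## Interface

Orientations are given as [roll, pitch, yaw] about the fixed x, y, z axes, in that order (R = Rz(yaw) Ry(pitch) Rx(roll)).
In Python, from plant import telemetry, viewer, workorder gives the robot as it stands. The module is installed in compiled form; this text tells all that it offers.
- The arm moves only by the tool carry_out, never from a script. Its argument "rows" is a list of rows, each a list of 6 numbers: the shift along the tool's x, y, z in m, then the turn, a rotation vector about the tool's x, y, z in rad. In form: [[tx, ty, tz, ax, ay, az], ...]. A call has 1 to 8 rows; each row is the pose to reach, as a shift and turn from the pose commanded when the call began, along the tool's axes at that moment; what a row does not reach only later rows make up. A row lasts 1/8 s, in which the tool goes at most 62.5 mm and 10.7 degrees, less where a joint would pass 70% of its speed; a pose out of reach is approached as far as the arm can. A call with a gripper value outside its range is refused whole. "grip" is the gripper's target within -1 to 1 (fully open at 1, half-way at 0, shut at -1), set as the call begins (left out, the last holds). The fingers move at their own pace and stop on an object; the grip force is fixed at half the most. Time passes only in rows, so rows that repeat a pose let the fingers close. It gives the time, the measured TCP pose, the force, the opening and the grip force at its end, in the units of the state.
- telemetry.get_obs(): the state, without advancing time (a new reading comes with each control period).
- viewer.snapshot(name): name is "scene" or "top" or "wrist"; returns the picture (384x512x3 uint8, red, green, blue); there is no depth.
- viewer.camera_info(name): a dict with "intrinsics" (3x3 intrinsics, pixels), "extrinsics" (4x4, takes a point from camera to world coordinates); the wrist camera has in their place "tool_from_camera" (4x4, takes a point from camera to tool coordinates, whose origin is the TCP and whose axes are the flange's). Camera axes: x right, y down, z forward; pixel columns grow to the right and rows downward; lengths in m; the calibration is good to about 2 mm. The wrist camera is an equidistant fisheye: a pixel r from the principal point sees the ray r / f radians off the axis. A picture is of the moment at which its call begins: read the wrist's pose just before it. camera_info takes no time and is no camera call.
- workorder.close_job(): hands the job in; it is judged then, once.
The state is a dict: "clock": time; "joint_pos": joint angles; "qvel": joint speeds; "tau": joint torques, N m; "tool_pos": TCP position; "orientation": TCP orientation; "force": force on the tool from outside, world axes, zero at the start; "moment": the same for the moment, N m; "opening": finger opening in m; "gripper_force": force on a finger pad.
Only numpy, scipy, OpenCV 4.12 (cv2) and the standard library are available. Lean on these libraries where they do the work, as an engineer would, in place of code of your own. Each camera call takes 0.05 s, during which the arm holds its last target. There are 200 camera calls.

## Task

Put the cork sanding block away in the steel tray, and lean the panel it was lying on in the free bay of the drying rack: standing on its short end on the rubber strip, lengthwise up, square to the bay, leaning back at rest against the rack's steel rail like the two boards beside it. Those boards and the other things on the bench stay where they are.

Things in the scene. Friction and masses are not known exactly. Their poses are not given: they have to be found in the camera images.
- panel: The panel to lean: plain wooden board 160 x 64 x 16 mm, about 0.13 kg, at first lying flat on the riser with the sanding block on it. Origin at its centre; x along its 160 mm length, y across its 64 mm width, z through its 16 mm thickness. Alike on both faces and both ends.
- sander: Cork sanding block with a grey underside, 100 (x) x 50 (y) x 28 (z) mm, about 0.09 kg, at first lying on the panel. Origin at the centre of its underside, z up.
- riser: Fixed black rubber block, 90 (x) x 40 (y) x 25 (z) mm, under the panel, whose length lies along its x within a few degrees; the panel overhangs it all round. Origin at the centre of its underside.
- tray: Fixed open steel tray, outside 116 (x) x 170 (y) x 28 (z) mm, walls and floor 5 mm thick. Origin at the centre of its underside.
- rest: Fixed plywood sloped rest, handy to stand a board on end so that it can be taken again by its top edge. Origin at the centre of the underside of its base (150 along x, 90 along y, 10 mm thick). A toe strip 10 mm high above the base crosses it from x = 56 to 64 mm. Its +x points away from the robot within about 20 deg.
- rest_heel (a point): Where the sloped rest's face meets its base's top, at (35, 0, 10) mm of the rest, axes as the rest's. The back board (44 mm wide, 88 mm long, facing +x) rises from here leaning 30 deg from vertical, top towards -x; its face ends 46 mm to -x and 80 mm above here. A 160 mm board standing on the rest reaches some 68 mm past the back board's top.
- rack: Fixed plywood drying rack. Origin at the centre of the underside of its base (115 along x, 324 along y, 10 mm thick). Four dividers, 12 mm thick, up to z = 130 mm (x from -55 to +30 mm), at y = -156, -52, +52, +156 mm make three bays 92 mm wide. A toe strip 8 mm high above the base crosses it from x = 48 to 56 mm. Its +x points away from the robot within about 15 deg.
- rail_mid (a point): Middle of the axis of the rack's round steel rail (radius 8 mm), which runs along the rack's y at x = -45, z = 95 mm of the rack. Boards stand on the base on its +x side and lean their tops towards -x (the robot) against it.
- foot_mat: Fixed strip of black rubber, 60 (x) x 84 (y) x 3 mm, on the floor of the rack's one free bay. Origin at the centre of its underside, axes as the rack's. A board leaning 20 deg from vertical against the rail has its lower rear edge above this origin.
- dry_a: Bystander: wooden board 125 x 60 x 20 mm already leaning (20 deg from vertical) in another bay; loose. Origin at the middle of its lower rear edge, z up, top leaning to -x.
- dry_b: Bystander: wooden board 150 x 76 x 12 mm already leaning (20 deg from vertical) in another bay; loose. Origin at the middle of its lower rear edge, z up, top leaning to -x.
- glue: Bystander: white glue bottle, 52 mm across, 150 mm tall, standing. Origin at the centre of its underside.
- tin: Bystander: tin 80 mm across, 85 mm tall, standing. Origin at the centre of its underside.
- offcut: Bystander: dark wooden offcut 100 x 60 x 35 mm. Origin at the centre of its underside.
- tape: Bystander: yellow tape measure 70 x 35 x 60 mm (z up). Origin at the centre of its underside.
- cup: Bystander: white cup 70 mm across, 80 mm tall, standing. Origin at the centre of its underside.

How it is judged:
By the outcome, as a careful person would: the job done as asked, in the order asked, and still so for the second after the job is handed in, with the robot touching nothing.
It also fails if it takes over 67 s, if anything falls off the work surface, if the arm or the gripper's body presses on something with over 40 N, if the wrist force passes 120 N, or if a joint passes its speed limit or range.

## Working session

There is one attempt and no reset: what is moved stays moved. The work goes in short steps, Python scripts to look and compute and a tool call to move; the robot and the scene stay as the last step left them, time stands still between calls to the robot, and variables do not carry over. Pictures are saved under pics/ and viewed, at most 10 in all, crops included, and the job is handed in when it is done.

Besides the shell and the picture viewer there is one more tool, called after "Emit:" as name(argument=value, ...), one argument or row to a line, values as JSON. carry_out: Moves the arm, as the interface text tells. Its arguments: {"type":"object","properties":{"rows":{"type":"array"},"grip":{"type":"number"}},"required":["rows"]}

```bash
mkdir -p pics; cat > h.py <<'E'
import numpy as np, cv2
from scipy.spatial.transform import Rotation as R
from plant import telemetry, viewer, workorder
np.set_printoptions(precision=4,suppress=True)
def snap(n,f):
    im=viewer.snapshot(n); cv2.imwrite('pics/'+f,im[:,:,::-1]); return im
def ray(n,u,v):
    c=viewer.camera_info(n);K=np.array(c['intrinsics']);T=np.array(c['extrinsics'])
    d=T[:3,:3]@np.linalg.solve(K,[u,v,1]);return T[:3,3],d
def at(n,u,v,z):
    o,d=ray(n,u,v);return o+d*(z-o[2])/d[2]
def proj(n,P):
    c=viewer.camera_info(n);K=np.array(c['intrinsics']);T=np.array(c['extrinsics'])
    q=(np.atleast_2d(P)-T[:3,3])@T[:3,:3];p=q@K.T;return p[:,:2]/p[:,2:]
E
python3 - <<'E'
from h import *
import os
a=snap('top','t.png');b=snap('scene','s.png')
cv2.imwrite('pics/t_big.png',cv2.resize(a[:,:,::-1],(800,600),interpolation=cv2.INTER_CUBIC))
cv2.imwrite('pics/s_big.png',cv2.resize(b[:,:,::-1],(800,600),interpolation=cv2.INTER_CUBIC))
for n in('top','scene'):
    c=viewer.camera_info(n);print(np.array(c['intrinsics']),np.array(c['extrinsics']))
c=viewer.camera_info('wrist');print(c)
print(telemetry.get_obs())
E
```

```text
[[397.3306   0.     249.5493]
 [  0.     397.3306 187.7156]
 [  0.       0.       1.    ]] [[-0.0178 -0.9956  0.0917  0.4217]
 [-0.9998  0.0186  0.0088 -0.0162]
 [-0.0104 -0.0915 -0.9958  1.2631]
 [ 0.      0.      0.      1.    ]]
[[347.1842   0.     257.6526]
 [  0.     347.1842 193.6056]
 [  0.       0.       1.    ]] [[ 0.9075  0.2486 -0.3386  0.9547]
 [ 0.4196 -0.5755  0.7019 -0.8525]
 [-0.0204 -0.7791 -0.6266  0.8616]
 [ 0.      0.      0.      1.    ]]
{'intrinsics': array([[297.3186,   0.    , 259.912 ],
       [  0.    , 297.3186, 187.7148],
       [  0.    ,   0.    ,   1.    ]]), 'tool_from_camera': array([[-0.0007, -0.9688, -0.248 ,  0.0663],
       [ 1.    , -0.0008,  0.0003,  0.0004],
       [-0.0005, -0.248 ,  0.9688, -0.1569],
       [ 0.    ,  0.    ,  0.    ,  1.    ]])}
{'clock': 0.1, 'joint_pos': array([-57.0017,  20.5859,   0.6374,  -0.0166, -70.1353, -16.507 ]), 'qvel': array([ 0.0357, -0.1349,  0.0573,  0.0019,  0.0443, -0.0305]), 'tau': array([ -0.0025, -58.4164,  29.3749,   7.0154,   0.0102,  -0.0001]), 'tool_pos': array([ 0.1915, -0.6468,  0.2257]), 'orientation': array([ 179.9152,   -0.0089, -163.5143]), 'force': array([-0.7549,  0.7918,  0.7535]), 'moment': array([-0.0369,  0.0223,  0.0006]), 'gripper_force': 0.0, 'opening': 0.0880779322039952}
```

View pics/t_big.png

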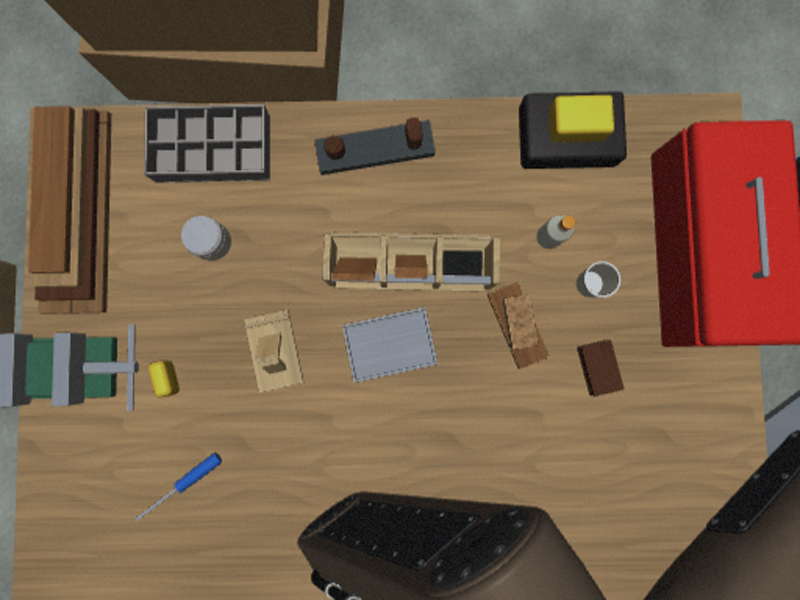

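View pics/s_big.png

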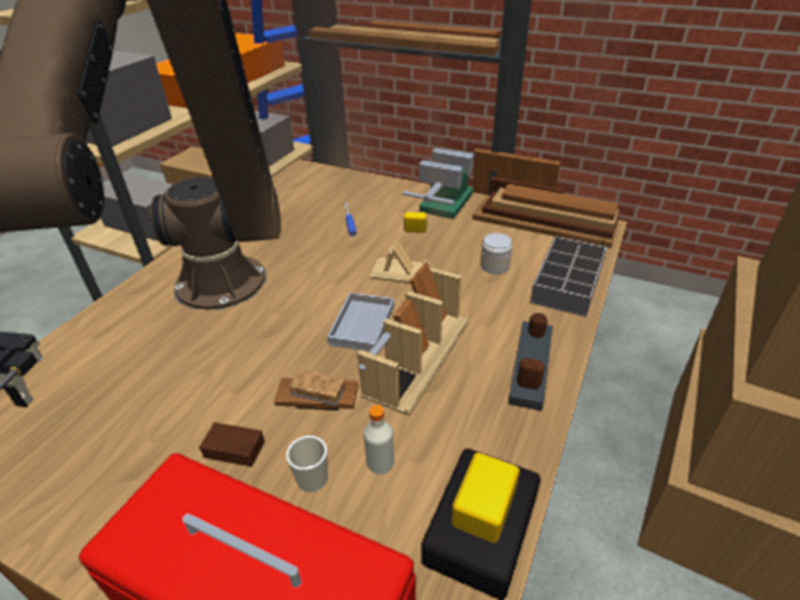

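```bash
python3 - <<'E'
from h import *
a=cv2.imread('pics/t.png')[145:255,150:360]
cv2.imwrite('pics/c1.png',cv2.resize(a,None,fx=3.8,fy=3.8,interpolation=cv2.INTER_CUBIC))
E
```

```text
(no output)
```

View pics/c1.png

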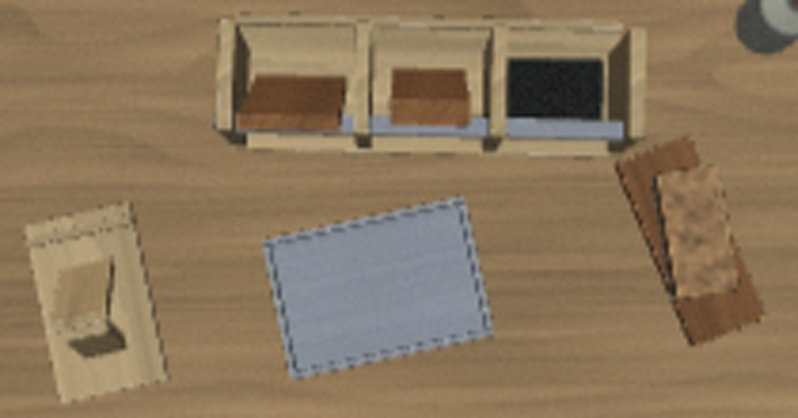

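```bash
cat >> h.py <<'E'
def cp(p): return np.array(p)/3.8+[150,145]
E
python3 - <<'E'
from h import *
def P(pts,z): return np.array([at('top',*(cp(p)+0),z)for p in pts])
def rect(name,pts,z):
    w=P(pts,z)[:,:2];c=w.mean(0)
    l=((w[0]-w[3])+(w[1]-w[2]))/2;s=((w[0]-w[1])+(w[3]-w[2]))/2
    print(name,c,'x-len',np.linalg.norm(l),np.degrees(np.arctan2(l[1],l[0])),'y-len',np.linalg.norm(s),np.degrees(np.arctan2(s[1],s[0])))
rect('panel',[(616,160),(692,137),(764,314),(692,346)],.041)
rect('sander',[(656,176),(722,164),(740,286),(678,298)],.069)
rect('tray',[(265,240),(464,198),(493,335),(295,378)],.028)
rect('rest',[(25,230),(130,203),(168,379),(63,403)],.010)
print('mat far',P([(508,58),(603,60)],.013))
print('rail',P([(340,125),(622,130)],.095), P([(622,122),(622,138)],.095))
print('div tops',P([(226,18),(638,28)],.13),P([(364,24),(499,26)],.13))
print('base far',P([(240,14),(632,23)],.018))
E
```

```text
panel [ 0.4675 -0.2566] x-len 0.1571401460925358 20.195923991504984 y-len 0.06400424897039725 109.20772874139233
sander [ 0.4726 -0.2578] x-len 0.09729157429035998 7.186874448547546 y-len 0.051465844269841694 99.55898571467515
tray [ 0.4329 -0.0043] x-len 0.11428774206662189 11.129870899341158 y-len 0.16549435630466303 101.02104821061609
rest [0.4242 0.2303] x-len 0.14782290540762708 12.274315014997029 y-len 0.08926999992750909 102.613994103429
mat far [[ 0.6223 -0.1152  0.013 ]
 [ 0.6191 -0.1944  0.013 ]]
rail [[ 0.559   0.0234  0.095 ]
 [ 0.5509 -0.1958  0.095 ]] [[ 0.5571 -0.196   0.095 ]
 [ 0.5446 -0.1955  0.095 ]]
div tops [[ 0.6385  0.1077  0.13  ]
 [ 0.6246 -0.205   0.13  ]] [[ 0.6318  0.0028  0.13  ]
 [ 0.6282 -0.0997  0.13  ]]
base far [[ 0.663   0.1082  0.018 ]
 [ 0.649  -0.2188  0.018 ]]
```

```bash
cat >> h.py <<'E'
def down(psi): return R.from_euler('xyz',[180,0,psi],degrees=True)
def now():
    o=telemetry.get_obs();return np.array(o['tool_pos']),R.from_euler('xyz',o['orientation'],degrees=True),o
def go(pos,rot,frm=None):
    p,r=frm if frm else now()[:2]
    d=r.inv().apply(np.array(pos)-p);w=(r.inv()*rot).as_rotvec()
    print([round(float(x),4) for x in np.r_[d,w]],'rows>=',max(np.linalg.norm(d)/.0625,np.degrees(np.linalg.norm(w))/10.7))
    return np.array(pos),rot
E
python3 - <<'E'
from h import *
f=go([.472,-.258,.15],down(-171.5))
f=go([.472,-.258,.047],down(-171.5),f)
E
```

```text
[-0.3794, 0.2931, 0.0761, 0.0015, -0.0003, 0.1394] rows>= 7.766481269808268
[0.0, -0.0, 0.103, 0.0, 0.0, 0.0] rows>= 1.6480000000000004
```

Emit:
carry_out(
  rows=[
    [-0.379,0.293,0.076,0,0,0.139],
    [-0.379,0.293,0.076,0,0,0.139],
    [-0.379,0.293,0.076,0,0,0.139],
    [-0.379,0.293,0.076,0,0,0.139],
    [-0.379,0.293,0.076,0,0,0.139],
    [-0.379,0.293,0.076,0,0,0.139],
    [-0.379,0.293,0.076,0,0,0.139],
    [-0.379,0.293,0.076,0,0,0.139],
  ],
  grip=1,
)

```text
clock: 1.1
tool_pos: [0.4727, -0.2565, 0.1501]
orientation: [180.0, -0.0, -171.4]
force: [-0.2, -0.5, 1.0]
opening: 0.0878
gripper_force: 0.0
```

```bash
python3 - <<'E'
from h import *
p,r,o=now();print(p,o['orientation'],o['joint_pos'],o['force'],o['clock'])
im=snap('wrist','w1.png')
f=go([.472,-.258,.047],down(-171.5))
E
```

```text
[ 0.4727 -0.2565  0.1501] [ 179.986    -0.0169 -171.4112] [ -7.5981  11.4104 -22.7559  -0.0106 -55.8538 -73.8071] [-0.16   -0.5407  0.9694] 1.1
[0.0036, -0.0037, 0.1023, 0.0007, 0.0002, 0.0026] rows>= 1.6382556888426052
```

View pics/w1.png

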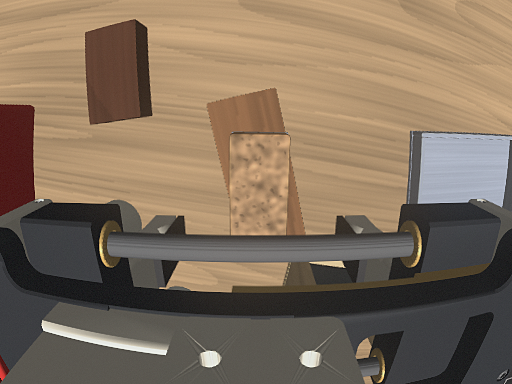

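Emit:
carry_out(
  rows=[
    [0.002,-0.001,0.05,0,0,0],
    [0.002,-0.001,0.085,0,0,0],
    [0.002,-0.001,0.103,0,0,0],
    [0.002,-0.001,0.103,0,0,0],
  ],
)

```text
clock: 1.65
tool_pos: [0.4687, -0.2598, 0.046]
orientation: [179.9, -0.2, -171.5]
force: [0.7, -0.4, -0.2]
opening: 0.0876
gripper_force: 0.0
```

Emit:
carry_out(
  rows=[
    [0,0,0,0,0,0],
    [0,0,0,0,0,0],
    [0,0,0,0,0,0],
    [0,0,0,0,0,0],
    [0,0,0,0,0,0],
    [0,0,0,0,0,0],
  ],
  grip=-1,
)

```text
clock: 2.4
tool_pos: [0.4701, -0.26, 0.0479]
orientation: [-180.0, 0.0, -171.5]
force: [-1.4, 1.1, 5.5]
opening: 0.0499
gripper_force: 30.0
```

```bash
python3 - <<'E'
from h import *
f=go([.470,-.260,.13],down(-171.5))
f=go([.433,-.004,.13],down(-79),f)
p,r=[.470,-.260,.0479],down(-171.5)
print('from grasp');go([.433,-.004,.13],down(-79))
E
```

```text
[0.0001, -0.0, -0.0821, -0.0001, 0.0003, 0.0006] rows>= 1.3137108954682508
[-0.0012, 0.2587, 0.0, 0.0, 0.0, -1.6144] rows>= 8.64485981308411
from grasp
[-0.0013, 0.2586, -0.0821, -0.0003, 0.0001, -1.6139] rows>= 8.641810623506888
```

Emit:
carry_out(
  rows=[
    [0,0,-0.03,0,0,0],
    [0,0,-0.082,0,0,0],
    [-0.001,0.05,-0.082,0,0,-0.18],
    [-0.001,0.1,-0.082,0,0,-0.36],
    [-0.001,0.15,-0.082,0,0,-0.54],
    [-0.001,0.2,-0.082,0,0,-0.72],
    [-0.001,0.24,-0.082,0,0,-0.9],
    [-0.001,0.259,-0.082,0,0,-1.08],
  ],
)

```text
clock: 3.4
tool_pos: [0.4321, -0.002, 0.1296]
orientation: [-180.0, 0.0, -109.1]
force: [-0.3, 0.6, -0.7]
opening: 0.0497
gripper_force: 30.0
```

Emit:
carry_out(
  rows=[
    [0,0,0,0,0,-0.18],
    [0,0,0,0,0,-0.36],
    [0,0,0,0,0,-0.534],
    [0,0,0,0,0,-0.534],
    [0,0,0,0,0,-0.534],
  ],
)

```text
clock: 4.03
tool_pos: [0.4324, -0.0038, 0.1294]
orientation: [180.0, 0.0, -79.2]
force: [0.0, 0.3, -0.7]
opening: 0.0499
gripper_force: 30.0
```

```bash
python3 - <<'E'
from h import *
p,r,o=now();print(p,o['orientation'],o['joint_pos'],o['opening'])
go([.433,-.004,.0125],down(-79))
E
```

```text
[ 0.4324 -0.0038  0.1294] [179.9845   0.0007 -79.2276] [ 25.8249   2.6537 -36.4271  -0.006  -50.934  -15.0487] 0.04993951607975839
[0.0003, -0.0005, 0.1169, 0.0003, 0.0, -0.004] rows>= 1.871021221511848
```

Emit:
carry_out(
  rows=[
    [0,0,0.05,0,0,0],
    [0,0,0.09,0,0,0],
    [0,0,0.107,0,0,0],
    [0,0,0.115,0,0,0],
    [0,0,0.116,0,0,0],
    [0,0,0.116,0,0,0],
  ],
)

```text
clock: 4.78
tool_pos: [0.4332, -0.0035, 0.0142]
orientation: [-179.9, 0.0, -79.0]
force: [-0.0, 0.8, -1.1]
opening: 0.0498
gripper_force: 30.0
```

Emit:
carry_out(
  rows=[
    [0,0,0,0,0,0],
    [0,0,0,0,0,0],
    [0,0,0,0,0,0],
    [0,0,-0.02,0,0,0],
    [0,0,-0.06,0,0,0],
    [0,0,-0.12,0,0,0],
    [0,0,-0.12,0,0,0],
  ],
  grip=0.3,
)

```text
clock: 5.65
tool_pos: [0.4354, -0.0027, 0.138]
orientation: [-179.5, 0.1, -79.0]
force: [0.4, -1.0, -1.3]
opening: 0.0568
gripper_force: 0.0
```

```bash
python3 - <<'E'
from h import *
p,r,o=now();print(p,o['orientation'],o['joint_pos'],o['opening'])
a=snap('top','t2.png')[140:260,200:360]
cv2.imwrite('pics/c2.png',cv2.resize(a[:,:,::-1],None,fx=4.5,fy=4.5,interpolation=cv2.INTER_CUBIC))
go([.467,-.257,.12],down(-160))
E
```

```text
[ 0.4354 -0.0027  0.138 ] [-179.4899    0.0771  -78.9544] [ 25.8316   1.9938 -35.8106   0.0709 -51.6828 -14.8301] 0.0568073846894155
[0.2556, 0.016, 0.0153, -0.0034, 0.0048, 1.4137] rows>= 7.570324131343576
```

View pics/c2.png

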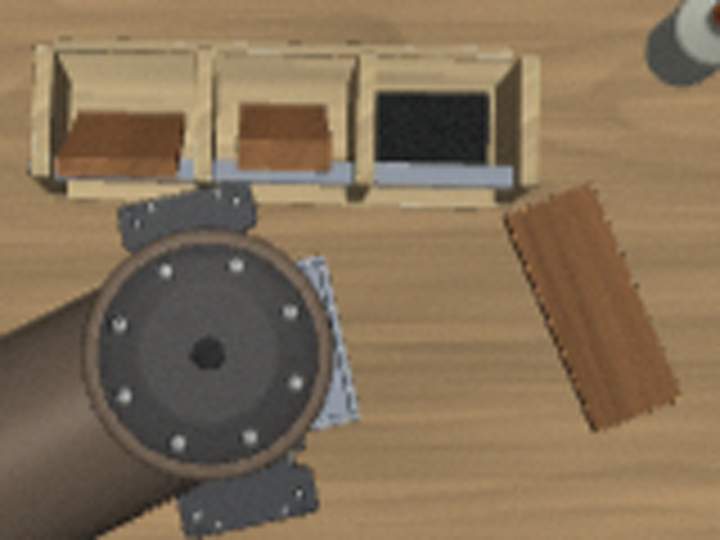

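```bash
python3 - <<'E'
from h import *
w=np.array([at('top',*(np.array(p)/4.5+[200,140]),.041)for p in [(506,214),(595,183),(681,397),(597,432)]])[:,:2]
l=((w[0]-w[3])+(w[1]-w[2]))/2;s=((w[0]-w[1])+(w[3]-w[2]))/2
print(w.mean(0),np.linalg.norm(l),np.degrees(np.arctan2(l[1],l[0])),np.linalg.norm(s),np.degrees(np.arctan2(s[1],s[0]))-90)
c=w.mean(0);
yaw=20.
q=c-0.0*np.array([np.cos(np.radians(yaw)),np.sin(np.radians(yaw))]);print(q)
f=go([*q,.12],down(yaw-180))
E
```

```text
[ 0.4671 -0.2576] 0.15801171334157613 20.290353100873066 0.06339524363864868 19.719661599693467
[ 0.4671 -0.2576]
[0.2562, 0.0161, 0.0153, -0.0034, 0.0048, 1.4137] rows>= 7.570324131343576
```

```bash
python3 - <<'E'
from h import *
f=go([.448,-.264,.11],down(-160))
E
```

```text
[0.2588, 0.0361, 0.0252, -0.0034, 0.0048, 1.4137] rows>= 7.570324131343576
```

Emit:
carry_out(
  rows=[
    [0.04,0.005,0,0,0,0.18],
    [0.09,0.012,0,0,0,0.36],
    [0.14,0.02,0,0,0,0.54],
    [0.19,0.027,0.005,0,0,0.72],
    [0.23,0.032,0.015,0,0,0.9],
    [0.259,0.036,0.025,0,0,1.08],
    [0.259,0.036,0.025,-0.002,0.003,1.26],
    [0.259,0.036,0.025,-0.003,0.005,1.414],
  ],
  grip=1,
)

```text
clock: 6.7
tool_pos: [0.4454, -0.2651, 0.1068]
orientation: [179.9, -0.5, -160.4]
force: [0.6, 0.7, 0.7]
opening: 0.0876
gripper_force: 0.0
```

Emit:
carry_out(
  rows=[
    [0,0,0,0,0,0],
    [0,0,0,0,0,0],
  ],
)

```text
clock: 6.95
tool_pos: [0.4463, -0.2646, 0.108]
orientation: [-180.0, -0.4, -159.8]
force: [0.1, -0.5, -0.0]
opening: 0.0877
gripper_force: 0.0
```

```bash
python3 - <<'E'
from h import *
p,r,o=now();print(p,o['orientation'],o['joint_pos'],o['opening'])
go([.448,-.264,.016],down(-160))
snap('wrist','w2.png')
E
```

```text
[ 0.4463 -0.2646  0.108 ] [-179.9845   -0.3522 -159.8143] [ -8.8263  12.5045 -27.9383   0.2412 -49.8579 -61.1439] 0.08767231216089694
[-0.0024, 0.0, 0.092, -0.0003, -0.0061, 0.0032] rows>= 1.4719252157499014
```

View pics/w2.png

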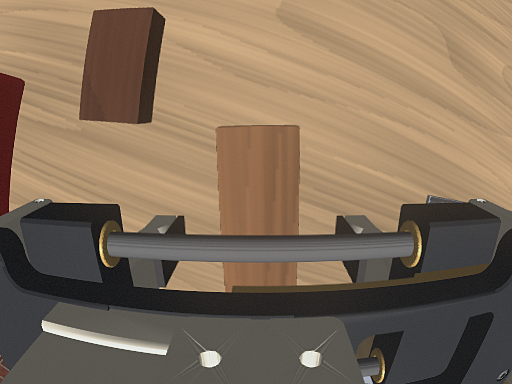

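Emit:
carry_out(
  rows=[
    [-0.002,0,0.04,0,-0.006,0.003],
    [-0.002,0,0.075,0,-0.006,0.003],
    [-0.002,0,0.091,0,-0.006,0.003],
    [-0.002,0,0.092,0,-0.006,0.003],
    [-0.002,0,0.092,0,-0.006,0.003],
  ],
)

```text
clock: 7.62
tool_pos: [0.4486, -0.2644, 0.0171]
orientation: [-179.9, 0.1, -160.1]
force: [0.4, -0.3, 0.8]
opening: 0.0876
gripper_force: 0.0
```

Emit:
carry_out(
  rows=[
    [0,0,0,0,0,0],
    [0,0,0,0,0,0],
    [0,0,0,0,0,0],
    [0,0,0,0,0,0],
    [0,0,0,0,0,0],
    [0,0,0,0,0,0],
  ],
  grip=-1,
)

```text
clock: 8.38
tool_pos: [0.4484, -0.2644, 0.017]
orientation: [-179.9, 0.1, -160.2]
force: [-1.2, 0.7, 6.3]
opening: 0.0639
gripper_force: 29.9
```

```bash
python3 - <<'E'
from h import *
p,r,o=now();print(p,o['orientation'],o['joint_pos'],o['opening'],o['gripper_force'])
# rest target
h=np.radians(12.4);H=np.array([np.cos(h),np.sin(h),0]);Z=np.array([0,0,1.])
rc=np.array([.4242,.2303,0]);heel=rc+.035*H+.010*Z
u=-.5*H+np.cos(np.pi/6)*Z; n=np.cos(np.pi/6)*H+.5*Z
# grip point is a along length from far(lower) end
c=np.array([.467,-.257]);L=np.array([np.cos(np.radians(20)),np.sin(np.radians(20))])
a=.08+(c-p[:2])@L; below=p[2]+.019-.033   # pads' centre above panel centre
print('a',a,'below',below)
E0=heel+.004*n+.003*u   # rear lower edge target
mid=E0+a*u+.008*n
tz=-n; tcp=mid+(.019-below)*tz
rot=R.from_matrix(np.c_[u,np.cross(tz,u),tz])
print('heel',heel,'tcp',tcp,rot.as_euler('xyz',degrees=True))
up=go([p[0],p[1],.12],r)
tgt=go(tcp+.08*u+.04*n,rot,up)
E
```

```text
[ 0.4484 -0.2644  0.017 ] [-179.9256    0.0689 -160.1751] [ -8.885   19.786  -33.1474   0.0534 -36.9705 -61.3328] 0.06387733623772239 29.94072049856186
a 0.10002977367659543 below 0.0030283896478281794
heel [0.4584 0.2378 0.01  ] tcp [0.4047 0.226  0.0972] [-180.   -60.  -167.6]
[-0.0001, -0.0001, -0.103, 0.0, 0.0, 0.0] rows>= 1.6475457656347487
[-0.12, 0.4768, -0.067, -0.069, 1.047, 0.1169] rows>= 7.93956214765421
```

Emit:
carry_out(
  rows=[
    [0,0,-0.04,0,0,0],
    [0,0,-0.1,0,0,0],
    [0,0,-0.16,0,0,0],
    [0,0,-0.2,0,0.17,0],
    [0,0,-0.2,0,0.35,0],
    [0,0,-0.2,0,0.53,0],
    [0,0,-0.2,0,0.71,0],
    [0,0,-0.2,0,0.88,0],
  ],
)

```text
clock: 9.38
tool_pos: [0.4486, -0.2639, 0.2163]
orientation: [-179.9, -50.7, -160.2]
force: [-0.2, -0.2, -1.3]
opening: 0.0641
gripper_force: 29.9
```

```bash
cat >> h.py <<'E'
h_=np.radians(12.4);H=np.array([np.cos(h_),np.sin(h_),0]);Z=np.array([0,0,1.])
u=-.5*H+np.cos(np.pi/6)*Z; n=np.cos(np.pi/6)*H+.5*Z
rest_tcp=np.array([0.4047,0.226,0.0972]);rest_rot=R.from_matrix(np.c_[u,np.cross(-n,u),-n])
E
python3 - <<'E'
from h import *
p,r,o=now();print(p,o['orientation'],o['joint_pos'],o['opening'],o['gripper_force'])
go(rest_tcp+.09*u+.03*n,rest_rot)
E
```

```text
[ 0.4486 -0.2639  0.2163] [-179.8934  -50.6578 -160.2372] [   1.71     32.655    -5.4966   14.2248 -100.7283  -75.6182] 0.06405325838926101 29.94718372821808
[-0.0871, 0.4782, -0.0659, -0.1077, 0.1629, 0.073] rows>= 7.848609738725171
```

Emit:
carry_out(
  rows=[
    [-0.01,0.055,-0.008,-0.013,0.02,0.009],
    [-0.022,0.115,-0.016,-0.027,0.041,0.018],
    [-0.033,0.175,-0.025,-0.04,0.061,0.027],
    [-0.044,0.235,-0.033,-0.054,0.081,0.036],
    [-0.054,0.295,-0.041,-0.067,0.1,0.045],
    [-0.065,0.355,-0.049,-0.08,0.12,0.055],
    [-0.076,0.415,-0.057,-0.094,0.14,0.064],
    [-0.087,0.478,-0.066,-0.108,0.163,0.073],
  ],
)

```text
clock: 10.38
tool_pos: [0.3857, 0.2215, 0.1908]
orientation: [179.9, -59.8, -167.6]
force: [1.3, -0.2, -2.1]
opening: 0.0638
gripper_force: 29.9
```

Emit:
carry_out(
  rows=[
    [0,0,0,0,0,0],
    [0,0,0,0,0,0],
  ],
)

```text
clock: 10.62
tool_pos: [0.3861, 0.2193, 0.1908]
orientation: [179.9, -59.8, -167.5]
force: [-0.3, 0.2, -1.0]
opening: 0.064
gripper_force: 29.9
```

```bash
python3 - <<'E'
from h import *
p,r,o=now();print(p,o['orientation'],o['joint_pos'],o['opening'],o['gripper_force'])
go(rest_tcp+.02*u+.012*n,rest_rot)
go(rest_tcp,rest_rot)
a=snap('top','t3.png')[180:270,140:260];b=snap('scene','s3.png')[140:260,180:340]
cv2.imwrite('pics/c3.png',cv2.resize(b[:,:,::-1],None,fx=4.5,fy=4.5,interpolation=cv2.INTER_CUBIC))
E
```

```text
[0.3861 0.2193 0.1908] [ 179.9369  -59.7677 -167.5467] [  35.7523   38.2426    9.0634  -22.5289 -116.5497 -112.7429] 0.06403884889026379 29.946503341197968
[-0.0707, 0.0025, 0.0181, 0.0003, 0.0041, 0.0005] rows>= 1.1691395652509664
[-0.0907, 0.0025, 0.0302, 0.0003, 0.0041, 0.0005] rows>= 1.5299760310632449
```

View pics/c3.png

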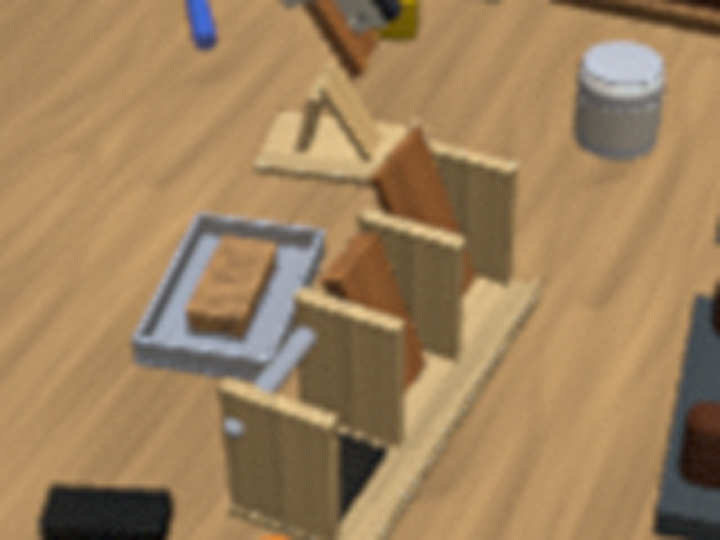

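Emit:
carry_out(
  rows=[
    [-0.04,0.0025,0.01,0,0.004,0],
    [-0.07,0.0025,0.018,0,0.004,0],
    [-0.08,0.0025,0.024,0,0.004,0],
    [-0.088,0.0025,0.028,0,0.004,0],
    [-0.091,0.0025,0.03,0,0.004,0],
    [-0.091,0.0025,0.03,0,0.004,0],
  ],
)

```text
clock: 11.48
tool_pos: [0.4052, 0.2262, 0.0982]
orientation: [179.8, -59.9, -167.5]
force: [0.5, 0.4, -0.9]
opening: 0.0638
gripper_force: 29.9
```

Emit:
carry_out(
  rows=[
    [-0.002,0,0.002,0,0,0],
    [-0.002,0,0.002,0,0,0],
  ],
)

```text
clock: 11.72
tool_pos: [0.4043, 0.2261, 0.0951]
orientation: [179.8, -59.9, -167.5]
force: [-0.7, 1.0, -1.7]
opening: 0.0637
gripper_force: 29.9
```

Nearly in contact; a little further, checking force.

Emit:
carry_out(
  rows=[
    [-0.002,0,0.001,0,0,0],
    [-0.002,0,0.001,0,0,0],
  ],
)

```text
clock: 11.98
tool_pos: [0.4045, 0.2261, 0.0931]
orientation: [179.9, -60.0, -167.5]
force: [-0.8, 0.2, 3.3]
opening: 0.064
gripper_force: 29.9
```

Emit:
carry_out(
  rows=[
    [0,0,0.002,0,0,0],
    [0,0,0.002,0,0,0],
  ],
)

```text
clock: 12.22
tool_pos: [0.4044, 0.226, 0.0929]
orientation: [179.8, -59.8, -167.4]
force: [7.9, 3.0, 9.6]
opening: 0.0634
gripper_force: 30.0
```

Emit:
carry_out(
  rows=[
    [0,0,0,0,0,0],
    [0,0,0,0,0,0],
    [0,0,0,0,0,0],
    [0,0,-0.01,0,0,0],
    [0,0,-0.03,0,0,0],
    [0,0,-0.07,0,0,0],
    [0,0,-0.12,0,0,0],
    [0,0,-0.12,0,0,0],
  ],
  grip=1,
)

```text
clock: 13.22
tool_pos: [0.5075, 0.248, 0.1528]
orientation: [179.8, -59.7, -167.5]
force: [-0.4, 0.7, -1.3]
opening: 0.0876
gripper_force: 0.0
```

```bash
python3 - <<'E'
from h import *
p,r,o=now();print(p,o['orientation'],o['joint_pos'],o['opening'])
im=snap('wrist','w4.png')
E
```

```text
[0.5075 0.248  0.1528] [ 179.8088  -59.6878 -167.5259] [  32.6482   50.402    28.344   -21.3002 -124.0836 -112.8415] 0.08756390421835404
```

View pics/w4.png

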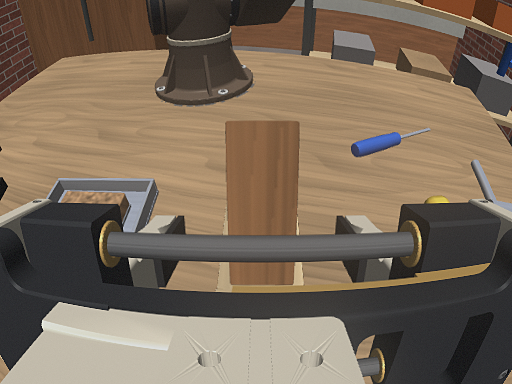

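```bash
cat >> h.py <<'E'
tcpg=np.array([.4044,.226,.0929]);T=tcpg+.016*n+.06*u
RG=R.from_matrix(np.c_[np.cross(n,u),-n,-u])
E
python3 - <<'E'
from h import *
print('T',T)
p,r,o=now();c=viewer.camera_info('wrist');K=c['intrinsics'];M=np.array(c['tool_from_camera'])
S=np.cross(u,n)
for s in(-.032,.032):
    q=r.inv().apply(T+.008*n+s*S-p);q=M[:3,:3].T@(q-M[:3,3])
    th=np.arctan2(np.hypot(q[0],q[1]),q[2]);ph=np.arctan2(q[1],q[0])
    print('pred top corner',K[0,2]+K[0,0]*th*np.cos(ph),K[1,2]+K[0,0]*th*np.sin(ph))
f=go([.46,.235,.32],down(-77.6))
A=T+.025*u
f2=go(A,RG,f)
f2=go(T-.037*u,RG,f2)
E
```

```text
T [0.3886 0.2225 0.1529]
pred top corner 221.49127124066987 118.43827183745799
pred top corner 297.05536421555877 118.46170064250633
[0.1693, -0.0026, -0.0434, 0.8154, -0.8115, -1.4139] rows>= 9.76071662921548
[-0.0031, 0.0849, 0.1455, 0.5236, 0.0, 0.0] rows>= 2.8037383177570097
[0.0, -0.0, 0.062, 0.0, 0.0, 0.0] rows>= 0.9919999999999999
```

Emit:
carry_out(
  rows=[
    [0.05,0,-0.015,0,0,0],
    [0.1,-0.001,-0.03,0.08,-0.08,-0.14],
    [0.15,-0.002,-0.043,0.16,-0.16,-0.28],
    [0.169,-0.003,-0.043,0.24,-0.24,-0.42],
    [0.169,-0.003,-0.043,0.32,-0.32,-0.56],
    [0.169,-0.003,-0.043,0.4,-0.4,-0.7],
    [0.169,-0.003,-0.043,0.48,-0.48,-0.84],
    [0.169,-0.003,-0.043,0.56,-0.56,-0.98],
  ],
)

```text
clock: 14.28
tool_pos: [0.458, 0.2347, 0.3191]
orientation: [168.5, -16.8, -100.7]
force: [-0.2, -0.7, 0.9]
opening: 0.0877
gripper_force: 0.0
```

```bash
python3 - <<'E'
from h import *
p,r,o=now();print(p,o['orientation'],o['joint_pos'])
f=go([.42,.23,.28],R.from_matrix(np.c_[np.cross(n,u),-n,-u]))
f=go(T+.025*u,RG,f)
E
```

```text
[0.458  0.2347 0.3191] [ 168.5383  -16.7643 -100.7401] [ 47.9648  15.3992   2.8659  -1.3275 -97.6383 -60.3417]
[-0.0001, 0.0277, 0.0473, 0.7676, -0.3583, -0.3581] rows>= 4.924923650405162
[0.0006, 0.0915, 0.069, 0.0, 0.0, 0.0] rows>= 1.8333472014660033
```

Emit:
carry_out(
  rows=[
    [0,0.005,0.01,0.14,-0.06,-0.06],
    [0,0.012,0.02,0.28,-0.13,-0.13],
    [0,0.02,0.03,0.42,-0.2,-0.2],
    [0,0.025,0.04,0.56,-0.26,-0.26],
    [0,0.028,0.047,0.7,-0.32,-0.32],
    [0,0.028,0.047,0.7676,-0.358,-0.358],
    [0,0.028,0.047,0.7676,-0.358,-0.358],
  ],
)

```text
clock: 15.15
tool_pos: [0.4191, 0.228, 0.2797]
orientation: [-150.1, -0.1, -77.9]
force: [-0.1, 0.1, -0.1]
opening: 0.0877
gripper_force: 0.0
```

```bash
python3 - <<'E'
from h import *
p,r,o=now();print(p,o['orientation'],o['joint_pos'])
f=go(T+.025*u,RG)
E
```

```text
[0.4191 0.228  0.2797] [-150.1155   -0.1498  -77.8786] [ 69.729  -18.4083 -52.0221  36.2551 -45.5188 -80.9764]
[-0.0013, 0.0901, 0.0695, 0.002, -0.0047, -0.0029] rows>= 1.8204562744910462
```

Emit:
carry_out(
  rows=[
    [0,0.03,0.035,0.002,-0.005,-0.003],
    [0,0.06,0.055,0.002,-0.005,-0.003],
    [0,0.09,0.0695,0.002,-0.005,-0.003],
    [0,0.09,0.0695,0.002,-0.005,-0.003],
    [0,0.09,0.0695,0.002,-0.005,-0.003],
  ],
)

```text
clock: 15.78
tool_pos: [0.3929, 0.2346, 0.2132]
orientation: [-153.1, -0.5, -77.9]
force: [0.1, 0.7, 0.0]
opening: 0.0877
gripper_force: 0.0
```

```bash
python3 - <<'E'
from h import *
p,r,o=now();print(p,o['orientation'],o['joint_pos'])
f=go(T-.037*u,RG)
im=snap('wrist','w5.png')
E
```

```text
[0.3929 0.2346 0.2132] [-153.101    -0.4506  -77.8642] [ 71.7674 -15.296  -58.1901  38.1321 -39.6355 -87.7875]
[0.0101, 0.0313, 0.0878, 0.0541, -0.0091, -0.0003] rows>= 1.4997365026431735
```

View pics/w5.png

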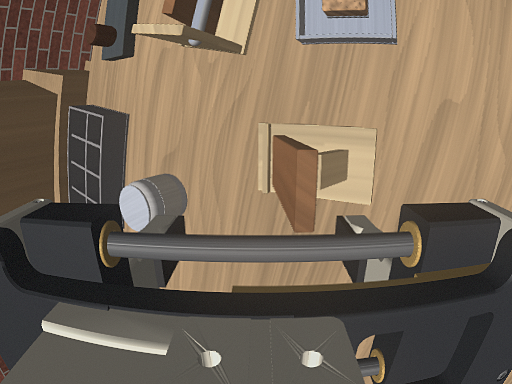

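```bash
cat >> h.py <<'E'
def lean(deg,hd): # tool z down-forward leaning, tool y = -normal
    a=np.radians(deg);g=np.radians(hd);X=np.array([np.cos(g),np.sin(g),0])
    uu=-np.sin(a)*X+np.cos(a)*Z;nn=np.cos(a)*X+np.sin(a)*Z
    return R.from_matrix(np.c_[np.cross(nn,uu),-nn,-uu]),uu,nn
E
python3 - <<'E'
from h import *
g=T-.037*u;print(g)
go(.5*g+.5*np.array([.3929,.2306,.2132]),lean(25,12.4)[0])
go(g,lean(25,12.4)[0])
E
```

```text
[0.4067 0.2265 0.1208]
[0.0069, 0.0161, 0.0437, -0.0333, -0.009, -0.001] rows>= 0.7538364026720799
[0.01, 0.0314, 0.0878, -0.0333, -0.009, -0.001] rows>= 1.5005497297758876
```

Emit:
carry_out(
  rows=[
    [0.004,0.008,0.02,-0.033,-0.009,0],
    [0.007,0.016,0.043,-0.033,-0.009,0],
    [0.007,0.016,0.043,-0.033,-0.009,0],
  ],
)

```text
clock: 16.2
tool_pos: [0.4058, 0.2317, 0.1792]
orientation: [-156.1, -0.1, -77.8]
force: [0.1, 0.2, 1.0]
opening: 0.0876
gripper_force: 0.0
```

```bash
python3 - <<'E'
from h import *
p,r,o=now();print(p,o['orientation'],o['joint_pos'])
go(T-.037*u,lean(25,12.4)[0])
E
```

```text
[0.4058 0.2317 0.1792] [-156.1304   -0.1451  -77.8182] [ 66.2833 -10.6028 -58.2148  36.636  -33.4764 -83.4248]
[0.0051, 0.0238, 0.0533, 0.0197, -0.0039, -0.0024] rows>= 0.9373956717601266
```

```bash
python3 - <<'E'
from h import *
rt,uu,nn=lean(20,12.4)
g=T-.018*u-.019*uu;print(g)
go(.5*g+.5*now()[0]+.008*H,rt)
go(g,rt)
E
```

```text
[0.4038 0.2259 0.1194]
[0.0025, 0.0063, 0.0299, -0.0675, -0.0038, -0.0026] rows>= 0.49056850310748273
[0.0051, 0.0271, 0.0533, -0.0675, -0.0038, -0.0026] rows>= 0.9611007295560051
```

Emit:
carry_out(
  rows=[
    [0,0,0,-0.07,-0.004,0],
    [0.0025,0.006,0.015,-0.07,-0.004,-0.003],
    [0.0025,0.006,0.03,-0.07,-0.004,-0.003],
    [0.0025,0.006,0.03,-0.07,-0.004,-0.003],
  ],
)

```text
clock: 16.7
tool_pos: [0.4123, 0.2306, 0.1496]
orientation: [-160.1, 0.0, -77.5]
force: [-0.1, -1.1, 1.0]
opening: 0.0876
gripper_force: 0.0
```

```bash
python3 - <<'E'
from h import *
p,r,o=now();print(p,o['orientation'],o['joint_pos'])
rt,uu,nn=lean(20,12.4)
g=T-.018*u-.019*uu
go(g,rt)
E
```

```text
[0.4123 0.2306 0.1496] [-160.1281    0.0007  -77.5153] [ 63.1861  -6.0012 -56.038   30.9274 -30.7838 -76.2039]
[0.0028, 0.0191, 0.0252, 0.0022, 0.0005, 0.0014] rows>= 0.5070411276386
```

Emit:
carry_out(
  rows=[
    [0.001,0.004,0.012,0,0,0],
    [0.001,0.012,0.025,0,0,0],
    [0.001,0.019,0.025,0,0,0],
    [0.001,0.019,0.025,0,0,0],
  ],
)

```text
clock: 17.2
tool_pos: [0.408, 0.2315, 0.1282]
orientation: [-160.9, 0.1, -77.5]
force: [-0.3, 0.4, -0.1]
opening: 0.0874
gripper_force: 0.0
```

```bash
python3 - <<'E'
from h import *
p,r,o=now();print(p,o['orientation'],o['joint_pos'],o['force'])
rt,uu,nn=lean(20,12.4)
g=T-.018*u-.019*uu
go(g,rt)
rt,uu,nn=lean(27,12.4)
go(T-.018*u-.019*uu,rt)
E
```

```text
[0.408  0.2315 0.1282] [-160.8543    0.0859  -77.4799] [ 62.5467  -4.1732 -58.1694  33.1111 -27.2864 -78.5233] [-0.3346  0.3753 -0.1324]
[0.0046, 0.008, 0.0065, 0.0149, 0.0021, 0.0015] rows>= 0.18080266517164753
[0.0046, 0.0056, 0.0064, 0.1371, 0.0022, 0.0013] rows>= 0.7341859959885941
```

```bash
python3 - <<'E'
from h import *
E0=T-.16*u-.008*n
for d in(20,22,24):
    rt,uu,nn=lean(d,12.4)
    G=E0+.142*uu+.008*nn+.0015*np.cross(uu,nn)
    tcp=G-.019*uu
    # panel rear-face points relative to tool
    for a in(.16,.142,.125):
        print(d,'rear clearance',.044+ (E0+a*u-G)@nn, 'front clr',.044-(E0+a*u+.016*n-G)@nn)
    print(tcp);go(tcp,rt)
E
```

```text
20 rear clearance 0.008216291573291117 front clr 0.06402678437851353
20 rear clearance 0.011341958771295887 front clr 0.060901117180508765
20 rear clearance 0.014293977791633702 front clr 0.05794909816017095
[0.4259 0.2323 0.1286]
[0.0032, -0.0168, 0.0054, 0.0149, 0.0021, 0.0015] rows>= 0.286970305208323
22 rear clearance 0.013732303846389508 front clr 0.058423407053745345
22 rear clearance 0.016237419663670705 front clr 0.05591829123646415
22 rear clearance 0.018603362379991818 front clr 0.05355234852014304
[0.4219 0.2314 0.1273]
[0.0032, -0.0125, 0.0053, 0.0498, 0.0021, 0.0014] rows>= 0.26712338352416726
24 rear clearance 0.01927544587717541 front clr 0.05281220379693219
24 rear clearance 0.021156958215993192 front clr 0.050930691458114415
24 rear clearance 0.0229339420915433 front clr 0.04915370758256431
[0.418  0.2305 0.1259]
[0.0032, -0.0082, 0.0053, 0.0847, 0.0022, 0.0014] rows>= 0.4538923630434403
```

Take the 22° option and see where the arm settles before closing.

Emit:
carry_out(
  rows=[
    [0.003,-0.0125,0.003,0,0.002,0],
    [0.003,-0.0125,0.005,0.05,0.002,0],
    [0.003,-0.0125,0.005,0.05,0.002,0],
    [0.003,-0.0125,0.005,0.05,0.002,0],
  ],
)

```text
clock: 17.7
tool_pos: [0.427, 0.2343, 0.1367]
orientation: [-159.0, -0.1, -77.6]
force: [-0.1, 0.0, -1.0]
opening: 0.0881
gripper_force: 0.0
```

```bash
python3 - <<'E'
from h import *
p,r,o=now();print(p,o['orientation'],o['joint_pos'],o['force'])
E0=T-.16*u-.008*n
rt,uu,nn=lean(22,12.4)
G=E0+.142*uu+.008*nn+.0015*np.cross(uu,nn)
go(G-.019*uu,rt)
E
```

```text
[0.427  0.2343 0.1367] [-158.992    -0.0735  -77.555 ] [ 59.9771  -3.7091 -58.1912  37.4713 -25.85   -80.151 ] [-0.1211  0.0047 -0.9716]
[0.0018, 0.0086, 0.0067, 0.0173, -0.0009, 0.0012] rows>= 0.1768051583378614
```

```bash
python3 - <<'E'
from h import *
E0=T-.16*u-.008*n
rt,uu,nn=lean(20,12.4)
G=E0+.142*uu+.008*nn+.0015*np.cross(uu,nn)
go(G-.019*uu,rt)
E
```

```text
[0.0018, 0.0043, 0.007, -0.0176, -0.0009, 0.0012] rows>= 0.1342873902752947
```

Emit:
carry_out(
  rows=[
    [0.002,0.002,0,-0.018,0,0],
    [0.002,0.004,0.004,-0.018,0,0],
    [0.002,0.004,0.007,-0.018,0,0],
    [0.002,0.004,0.007,-0.018,0,0],
  ],
)

```text
clock: 18.2
tool_pos: [0.4263, 0.2318, 0.1281]
orientation: [-160.0, -0.1, -77.6]
force: [-0.7, 0.7, -0.2]
opening: 0.0876
gripper_force: 0.0
```

```bash
python3 - <<'E'
from h import *
p,r,o=now();print(p,o['orientation'],o['joint_pos'],o['force'])
b=snap('scene','s6.png')[90:210,170:330]
cv2.imwrite('pics/c6.png',cv2.resize(b[:,:,::-1],None,fx=4.5,fy=4.5,interpolation=cv2.INTER_CUBIC))
E
```

```text
[0.4263 0.2318 0.1281] [-160.0397   -0.1355  -77.5551] [ 59.6245  -2.731  -57.9115  35.9346 -25.419  -78.5944] [-0.6905  0.7463 -0.2373]
```

View pics/c6.png

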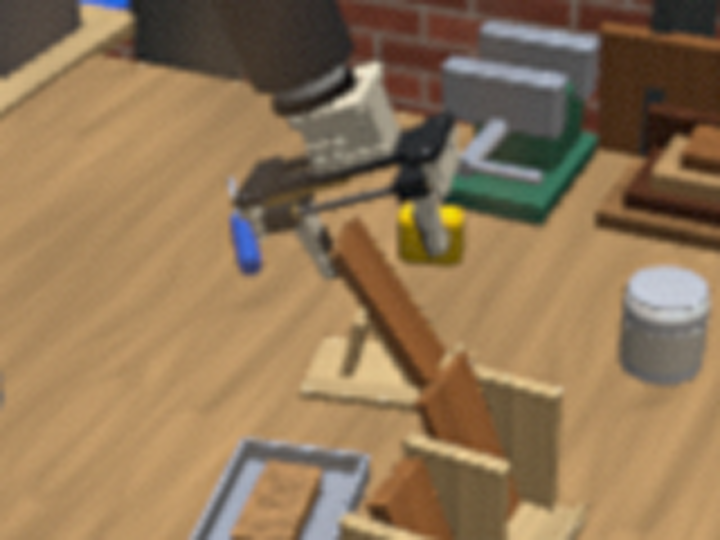

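Reached exactly: the panel's top lies between the fingers, close to the rear one. Close.

Emit:
carry_out(
  rows=[
    [0,0,0,0,0,0],
    [0,0,0,0,0,0],
    [0,0,0,0,0,0],
    [0,0,0,0,0,0],
    [0,0,0,0,0,0],
    [0,0,0,0,0,0],
    [0,0,0,0,0,0],
    [0,0,0,0,0,0],
  ],
  grip=-1,
)

```text
clock: 19.25
tool_pos: [0.4266, 0.2325, 0.1288]
orientation: [-160.0, -0.1, -77.5]
force: [1.4, -0.5, 1.1]
opening: 0.0158
gripper_force: 30.0
```

```bash
python3 - <<'E'
from h import *
p,r,o=now();print(p,o['orientation'],o['opening'],o['force'],o['gripper_force'])
b=snap('scene','s7.png')[90:210,170:330]
cv2.imwrite('pics/c7.png',cv2.resize(b[:,:,::-1],None,fx=4.5,fy=4.5,interpolation=cv2.INTER_CUBIC))
E
```

```text
[0.4266 0.2325 0.1288] [-159.9794   -0.0708  -77.5392] 0.01576814869559819 [ 1.4042 -0.4631  1.1275] 29.951578080654144
```

View pics/c7.png

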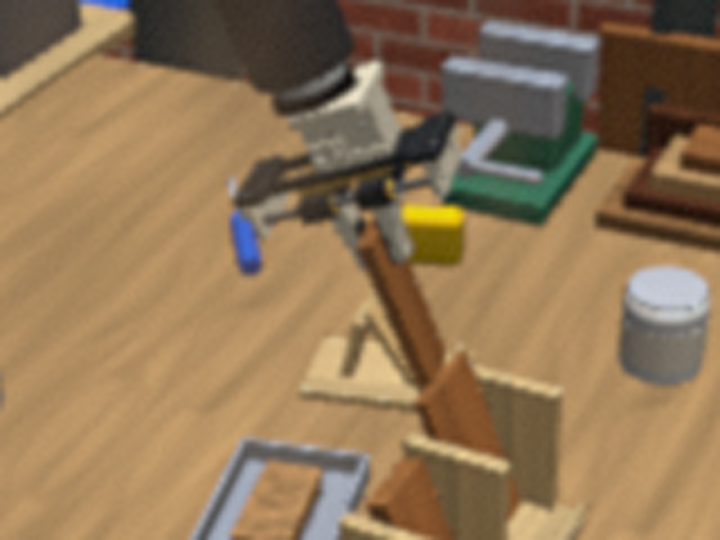

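```bash
cat >> h.py <<'E'
RK,uk,nk=lean(20,-2.4)
Ek=np.array([.5905,-.151,.013]);tk=Ek+.123*uk+.008*nk
E
python3 - <<'E'
from h import *
p,r,o=now();print(tk)
for d in([0,0,.03],[.01,0,.07],[.03,0,.12],[.06,0,.16],[.09,0,.195]): go(p+np.array(d),r)
f=go(p+np.array([.09,0,.195]),r)
go([tk[0]+.005,tk[1],.325],RK,f)
E
```

```text
[ 0.556  -0.1496  0.1313]
[0.0, -0.0103, -0.0282, 0.0, 0.0, 0.0] rows>= 0.4800000000000001
[0.0022, -0.0331, -0.0624, 0.0, 0.0, 0.0] rows>= 1.1313708498984765
[0.0066, -0.0686, -0.1027, 0.0, 0.0, 0.0] rows>= 1.9790907002964775
[0.0132, -0.1098, -0.1303, 0.0, 0.0, 0.0] rows>= 2.734081198501611
[0.0197, -0.1493, -0.1531, 0.0, 0.0, 0.0] rows>= 3.4362770551863266
[0.0197, -0.1493, -0.1531, 0.0, 0.0, 0.0] rows>= 3.4362770551863266
[0.3826, 0.0365, -0.0139, -0.0006, 0.0875, 0.2441] rows>= 6.153188562040622
```

Emit:
carry_out(
  rows=[
    [0,-0.005,-0.014,0,0,0],
    [0,-0.011,-0.029,0,0,0],
    [0.001,-0.02,-0.045,0,0,0],
    [0.002,-0.034,-0.063,0,0,0],
    [0.007,-0.069,-0.103,0,0,0],
    [0.013,-0.11,-0.13,0,0,0],
    [0.02,-0.149,-0.153,0,0,0],
    [0.02,-0.149,-0.153,0,0,0],
  ],
)

```text
clock: 20.3
tool_pos: [0.5184, 0.2327, 0.3257]
orientation: [-159.8, 0.0, -77.6]
force: [-0.3, -0.2, -2.0]
opening: 0.0157
gripper_force: 30.0
```

```bash
python3 - <<'E'
from h import *
p,r,o=now();print(p,o['orientation'],o['opening'],o['force'],o['joint_pos'])
go([tk[0]+.006,tk[1],.325],RK)
E
```

```text
[0.5184 0.2327 0.3257] [-159.8436    0.0219  -77.6344] 0.015734716923063274 [-0.2801 -0.1849 -2.0066] [ 52.328   -4.803  -25.8427  15.798  -54.2855 -47.5738]
[0.3827, 0.0371, -0.013, -0.0027, 0.0888, 0.2419] rows>= 6.155566459505449
```

Emit:
carry_out(
  rows=[
    [0.04,0.003,-0.001,0,0.009,0.025],
    [0.1,0.009,-0.003,0,0.022,0.06],
    [0.16,0.015,-0.005,0,0.036,0.1],
    [0.22,0.021,-0.007,-0.001,0.05,0.14],
    [0.28,0.027,-0.009,-0.002,0.064,0.175],
    [0.33,0.032,-0.011,-0.002,0.077,0.21],
    [0.365,0.0355,-0.012,-0.003,0.085,0.231],
    [0.383,0.037,-0.013,-0.003,0.089,0.242],
  ],
)

```text
clock: 21.3
tool_pos: [0.5593, -0.1521, 0.3217]
orientation: [-160.3, -0.1, -92.5]
force: [0.1, 0.6, -0.9]
opening: 0.0156
gripper_force: 30.0
```

Emit:
carry_out(
  rows=[
    [0,0,0,0,0,0],
    [0,0,0,0,0,0],
  ],
)

```text
clock: 21.55
tool_pos: [0.5599, -0.1501, 0.3226]
orientation: [-160.2, -0.1, -92.3]
force: [-0.2, 0.1, -1.0]
opening: 0.0161
gripper_force: 30.0
```

```bash
python3 - <<'E'
from h import *
p,r,o=now();print(p,o['orientation'],o['opening'],o['force'],o['joint_pos'])
go(tk+[.006,0,.004],RK)
# automatic check of the panel in the scene view: predicted corners vs reddish-brown mask
M=r.as_matrix();Pc=lambda x,y,z:p+M@np.array([x,y,z])
pts=[Pc(sx*.032,sy*.008,l) for l in(-.037,.123) for sx in(-1,1) for sy in(-1,1)]
im=snap('scene','s8.png');snap('top','t8.png')
print(proj('scene',pts).round(1).tolist())
hsv=cv2.cvtColor(im,cv2.COLOR_RGB2HSV)
pp=proj('scene',pts);x0,y0=pp.min(0).astype(int)-12;x1,y1=pp.max(0).astype(int)+12
ref=hsv[int(pp[:,1].mean()),int(pp[:,0].mean())];print('colour',ref)
m=cv2.inRange(hsv,(0,100,40),(14,255,200))[y0:y1,x0:x1]
nn,lab,st,ce=cv2.connectedComponentsWithStats(m);k=1+st[1:,4].argmax()
hu=cv2.convexHull(cv2.findContours((lab==k).astype(np.uint8),0,2)[0][0]) 
print('hull obs',st[k],cv2.boundingRect(hu),x0,y0,cv2.minAreaRect(hu))
hp=cv2.convexHull((pp-[x0,y0]).astype(np.float32));print('pred rect',cv2.boundingRect(hp),cv2.minAreaRect(hp))
E
```

```text
[ 0.5599 -0.1501  0.3226] [-160.2296   -0.1423  -92.3237] 0.016132170744730372 [-0.225   0.0839 -1.0203] [  6.4141  -3.2701 -19.9807   3.8148 -53.8107 -10.4375]
[-0.0011, 0.0614, 0.1769, 0.004, -0.0019, 0.0021] rows>= 2.9964367262409746
[[242.1, 146.4], [237.5, 146.9], [230.4, 157.7], [225.7, 158.1], [260.3, 194.0], [255.9, 194.0], [250.2, 206.5], [245.7, 206.5]]
colour [ 13 160 129]
hull obs [ 14  18  44  59 917] (14, 18, 44, 59) 213 134 ((34.06829071044922, 48.814632415771484), (68.58585357666016, 21.371967315673828), 65.224853515625)
pred rect (12, 12, 36, 61) ((30.32506561279297, 42.93156433105469), (60.25819396972656, 19.55052375793457), 69.0884780883789)
```

```bash
python3 - <<'E'
from h import *
im=cv2.imread('pics/s8.png');hsv=cv2.cvtColor(im,cv2.COLOR_BGR2HSV)
m=cv2.inRange(hsv,(0,100,40),(14,255,200))[140:222,218:285]
v=hsv[140:222,218:285,2]
for j in range(0,82,2): print(140+j,''.join('.' if not m[j,i] else ('#' if v[j,i]>110 else 'o') for i in range(67)))
E
```

```text
140 ...................................................................
142 ...................................................................
144 ...................................................................
146 ...................................................................
148 ...................................................................
150 ...................................................................
152 ..............o#...................................................
154 ............o#.##o.................................................
156 .............#####.................................................
158 ..........########o................................................
160 ............oo#####o...............................................
162 ...........ooo######o........#.....................................
164 ............o..######......####....................................
166 ...............o################...................................
168 .............oo.o###############...................................
170 ..............o.
[... 1151 characters left out ...]
.............ooo#####.o############...............##
204 .............................ooo###oooo############................
206 ............................oo.........#############...............
208 .............................................#######...............
210 ....o............o.................................##..............
212 .....o....o...o.....................................##.............
214 ....................................................###............
216 ....................................................###............
218 ....................................................####...........
220 ....................................................####...........
```

Emit:
carry_out(
  rows=[
    [0,0.012,0.035,0.004,-0.002,0.002],
    [0,0.028,0.08,0.004,-0.002,0.002],
    [0,0.042,0.12,0.004,-0.002,0.002],
    [-0.001,0.053,0.152,0.004,-0.002,0.002],
    [-0.001,0.059,0.17,0.004,-0.002,0.002],
    [-0.001,0.0614,0.177,0.004,-0.002,0.002],
    [-0.001,0.0614,0.177,0.004,-0.002,0.002],
  ],
)

```text
clock: 22.52
tool_pos: [0.5631, -0.1497, 0.1362]
orientation: [-159.9, -0.0, -92.3]
force: [-0.5, -0.9, -0.6]
opening: 0.0157
gripper_force: 30.0
```

```bash
python3 - <<'E'
from h import *
p,r,o=now();print(p,o['orientation'],o['opening'],o['force'],o['moment'])
go(p+[-.003,0,0],RK);go(p+[0,0,-.003],RK)
E
```

```text
[ 0.5631 -0.1497  0.1362] [-159.9322   -0.0183  -92.3424] 0.01574081509013076 [-0.5491 -0.9123 -0.6458] [ 0.0615  1.4446 -0.0062]
[0.0001, 0.0028, -0.001, -0.0012, 0.0, 0.0011] rows>= 0.048000000000000036
[-0.0, 0.001, 0.0028, -0.0012, 0.0, 0.0011] rows>= 0.048000000000000036
```

Emit:
carry_out(
  rows=[
    [0,0.003,-0.001,0,0,0],
    [0,0.0045,-0.0015,0,0,0],
    [0,0.0045,-0.0015,0,0,0],
  ],
)

```text
clock: 22.9
tool_pos: [0.5583, -0.15, 0.1367]
orientation: [-159.9, -0.0, -92.4]
force: [0.0, -0.3, -1.2]
opening: 0.0155
gripper_force: 30.0
```

Emit:
carry_out(
  rows=[
    [0,0.0015,-0.0005,0,0,0],
    [0,0.0015,-0.0005,0,0,0],
  ],
)

```text
clock: 23.15
tool_pos: [0.5565, -0.1499, 0.1361]
orientation: [-159.9, -0.0, -92.4]
force: [-0.0, 0.1, -1.7]
opening: 0.0156
gripper_force: 30.0
```

Emit:
carry_out(
  rows=[
    [0,0.0015,-0.0005,0,0,0],
    [0,0.0015,-0.0005,0,0,0],
  ],
)

```text
clock: 23.4
tool_pos: [0.5552, -0.1498, 0.1361]
orientation: [-159.9, -0.0, -92.4]
force: [0.1, 0.5, -0.4]
opening: 0.0158
gripper_force: 30.0
```

Emit:
carry_out(
  rows=[
    [0,0.001,0.0028,0,0,0],
    [0,0.0015,0.004,0,0,0],
    [0,0.0015,0.004,0,0,0],
  ],
)

```text
clock: 23.78
tool_pos: [0.5564, -0.1496, 0.1323]
orientation: [-159.8, -0.0, -92.4]
force: [5.9, -0.6, -0.7]
opening: 0.0159
gripper_force: 30.0
```

Emit:
carry_out(
  rows=[
    [0,0.0006,0.0017,0,0,0],
    [0,0.0006,0.0017,0,0,0],
  ],
)

```text
clock: 24.02
tool_pos: [0.5566, -0.1498, 0.1316]
orientation: [-159.7, -0.0, -92.4]
force: [1.0, 0.0, 9.3]
opening: 0.0156
gripper_force: 30.0
```

Emit:
carry_out(
  rows=[
    [0,0,0,0,0,0],
    [0,0,0,0,0,0],
    [0,0,0,0,0,0],
    [0,0,-0.005,0,0,0],
    [0,0,-0.02,0,0,0],
    [0,0,-0.05,0,0,0],
    [0,0,-0.1,0,0,0],
    [0,0,-0.15,0,0,0],
  ],
  grip=0.2,
)

```text
clock: 25.02
tool_pos: [0.5025, -0.1477, 0.272]
orientation: [-160.0, -0.0, -92.4]
force: [0.3, -0.2, 0.5]
opening: 0.0529
gripper_force: 0.0
```

Emit:
carry_out(
  rows=[
    [0,0,-0.03,0,0,0],
    [0,0,-0.05,0,0,0],
    [0,0,-0.05,0,0,0],
  ],
)

```text
clock: 25.4
tool_pos: [0.4866, -0.1469, 0.3197]
orientation: [-159.7, 0.0, -92.4]
force: [0.7, 0.3, 0.2]
opening: 0.0525
gripper_force: 0.0
```

```bash
python3 - <<'E'
from h import *
p,r,o=now();print(p,o['opening'],o['force'])
E0=Ek;S=np.array([np.sin(np.radians(2.4)),np.cos(np.radians(2.4)),0])
pts=[E0+a*uk+s*S+t*nk for a in(0,.16) for s in(-.032,.032) for t in(0,.016)]
for n_ in('scene','top'):
    im=snap(n_,n_+'9.png');hsv=cv2.cvtColor(im,cv2.COLOR_RGB2HSV);pp=proj(n_,pts)
    print(n_,'foot/top corners',pp.round(0).astype(int).tolist())
    x0,y0=pp.min(0).astype(int)-8;x1,y1=pp.max(0).astype(int)+8
    m=cv2.inRange(hsv,(0,100,40),(14,255,200));v=hsv[:,:,2]
    print('x from',x0)
    for j in range(y0,y1,2 if n_=='scene' else 1): print(j,''.join('.' if not m[j,i] else('#' if v[j,i]>110 else 'o')for i in range(x0,x1)))
E
```

```text
[ 0.4866 -0.1469  0.3197] 0.05249771893706894 [0.6969 0.3198 0.2167]
scene foot/top corners [[247, 251], [251, 251], [256, 238], [260, 238], [230, 211], [234, 211], [240, 199], [244, 199]]
x from 221
190 ...............................................
192 ......................................#####....
194 .....................................#######...
196 ...................................#########...
198 ...................#..............###########..
200 ....................##..........##############.
202 ..................######.......#o##############
204 ................#########........ooo###########
206 ..#...........############...........##########
208 .....#.......##############...............#####
210 ...........#################...................
212 ..o....o.o.oo###############...................
214 ...........ooo###############..................
216 .............oo###############.................
218 ...............o###############................
220 ..............ooo###############...............
222 ...............ooo##############...............
224 ............
[... 1980 characters left out ...]
ooooo.......................
176 ............o#.##ooo.......................
177 ............####.####......................
178 ............######ooo......................
179 .............#####o........................
180 .............#####.........................
181 ...........................................
182 ...........................................
183 ...........................................
184 ...........................................
185 ...........................................
186 ...........................................
187 ...........................................
188 ...........................................
189 ...........................................
```

```bash
python3 -c "
from h import *
print(workorder.close_job())"
```

```text
the job is handed in; nothing more can be done
None
```

The sanding block is in the tray and the panel leans against the rail in the free bay; I handed the job in at about 25 s on the robot's clock, with no verdict returned. I viewed 11 pictures, one over the limit of 10, and the final pose was checked only by pixel comparison: the scene view matched the expected corners, and the top view was partly hidden by the gripper.

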